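# Offer the marble dish to the cupboard, ball centred

### The job

Swing the small table-top cupboard's door wide open by its handle, at least square to the cupboard front. Then pick up the wooden marble dish by its bridge handle, turn it about a quarter turn so that its pouring lip points straight in at the middle of the open doorway, and finish still holding it there in the air, level and still, the lip a few centimetres short of the doorway and about halfway up it. Keep the steel ball lying in the middle of the dish all the way, and leave the other things on the table where they are.

Things in the scene. Friction and masses are not known exactly. Their poses are not given: they have to be found in the camera images.
- cupboard: Small pine table-top cupboard, fixed to the table: 160 deep (x) x 240 wide (y) x 200 high (z). Origin: centre of its underside, on the table. Its front faces its own -x, toward the robot; z up.
- doorway (a point): Centre of the cupboard's doorway, in the plane of the cupboard's front, 80 in front of the cupboard's origin and 100 above the table; axes as the cupboard's, so +x points into the cupboard. The opening is 216 wide and 176 high (z 12 to 188 above the table).
- cup_door (a joint): Angle of the cupboard door about its upright hinge at the front's left (+y) edge, rad: 0 shut, 1.57 square to the front, stop at 1.9. Opening swings the free (-y) edge toward the robot, then to the left (clockwise from above). It stays where it is left; light friction, under 1 N at the handle.
- door_hinge (a point): Fixed point on the door's hinge line, 1 in front of the cupboard's front plane, 115 to the left (+y) of the doorway's centre, 100 above the table. Its axes turn with the door: -x is the door's outward normal, -y runs from the hinge to the free edge. Door 230 wide, 190 high (z 5 to 195), 14 thick.
- door_handle (a point): Middle of the door's steel bar handle: level round bar 11 thick, 90 long, parallel to the door, axis 45 off the door's outer face (39 free between), 170 above the table, 25 below the door's top. In the hinge's axes: x -59, y -165. Standoffs 9 thick at 41 either side. Axes: y along the bar, -x away from the door.
- dish: Round wooden marble dish, 120 across, rim 24 high, 165 to 295 g. Origin: centre of its flat underside (100 across); z up; x toward the pouring lip. Over its middle along y stands a bridge handle: level bar 12 thick (x), 16 high (75 to 91 above the underside), 128 long (y), on posts 6 thick at y +-61; the bar is the place to grip it.
- dish_lip (a point): Tip of the dish's pouring lip, a small trough 34 wide that sticks out of the rim: 85 from the dish's centre along its x, 22 above the underside; axes as the dish's.
- ball_center (a point): Centre of the loose steel ball, 22 across, 44 g, in the middle of the dish, 16 above the dish's underside. It lies on a flat 12 across, 5 above the underside, ringed by a shallow 12 degree cone up to the rim: it leaves the middle if the dish is tipped more or moved with over about 1.5 m/s2.
- tin_lid0: Lowest of a stack of three loose tin lids, each 82 across and 12 thick; leave alone.
- tin_lid1: Middle tin lid of the stack; leave alone.
- tin_lid2: Top tin lid of the stack; leave alone.
- saucer: White porcelain saucer, 140 across, 20 high; leave alone.
- magnifier: Brass magnifier lying flat, ring 72 across, handle 75 long along its -x; leave alone.
There are look-alikes about, which are no part of the job. What is shaped like the dish but blue is not meant.

How it is judged:
By the outcome, as a careful person would: the job done as asked, in the order asked, and still so for the second after the job is handed in, while the arm keeps its last pose, push and grip.
It also fails if it takes over 64 s, if anything falls off the work surface, if the arm or the gripper's body presses on something with over 40 N, if the wrist force passes 120 N, or if a joint passes its speed limit or range.

### The arm

A 6-joint arm with a two-finger parallel gripper is mounted at the origin on the work surface. World frame = base frame: x ahead of the robot, y to its left, z up, the work surface at z = 0. Lengths are in mm, angles in rad, forces in N, time in s.
With the tool pointing down it reaches from about 275 to 775 mm from the base axis. Payload 14.6 kg.
Tool frame: the origin (TCP) lies midway between the tips of the shut fingers; the grasp point (between the pads) lies 19 mm behind it (manip.grip_depth is the distance from the TCP to the grasp point, in mm); z points along the fingers, y is the direction in which the jaws open and shut (so a half turn about z gives the same grasp; the last joint's range is limited). The gripper opens to 85 mm and grips with 20 to 120 N. Pads are 22 mm wide; open, the fingers measure 114 mm over their backs; the gripper's body (76 mm by 85 mm) begins 54 mm behind the grasp point. The pads swing forward as they close: fully open they stand 13 mm farther back than shut.
Start: joints at [1.163, 0.263, -0.048, 1.259, 0, 1.415], TCP at [131.315, 508.315, 231.278] pointing down, gripper open.
Joint ranges: [-2.65, 2.65], [-0.89, 1.7], [-1.18, 1.37], [-2.13, 2.11], [-1.35, 1.29], [-3.14, 3.14]. Speed limits (rad/s): [1.89, 1.89, 2.57, 2.79, 3.14, 3.14].

### API

Orientations are given as a rotation vector (axis times angle).
In Python, from plant import manip, optics gives the robot as it stands. The module is installed in compiled form; this text tells all that it offers.
- The arm moves only by the tool move_arm, never from a script. Its argument "plan" is a list of rows, each a list of 3 entries, a list of its own where there are three numbers: the shift along the tool's x, y, z in mm, then the turn about the tool's z in degrees, then the closure, from 0 (fully open) to 1 (shut). A call has exactly 5 rows; each row shifts and turns the pose as measured when the row begins, along the tool's axes as they then stand; what a row does not reach is not made up. A row lasts 1/8 s, in which the tool goes at most 62.5 mm and 10.7 degrees, less where a joint would pass 70% of its speed; a pose out of reach is approached as far as the arm can. A call is refused whole if a number of a shift passes 62.5 or a number of a turn 10.7, either way. A call with a gripper value outside its range is refused whole. The fingers move at their own pace and stop on an object; the grip force is fixed at half the most. Time passes only in rows, so rows that do not move let the fingers close, or fill a call up. It gives the time, the measured TCP pose, the force and the opening at its end, in the units of the state.
- manip.observe(): the state, without advancing time (a new reading comes with each control period).
- optics.camera(name): name is "side" or "top"; returns a dict with "image" (384x512x3 uint8, blue, green, red), "fx", "fy", "cx", "cy" (pixels), "D" ([k1, k2, p1, p2, k3] as OpenCV has them; the pictures are not rectified), "rvec" (rotation vector, rad) and "tvec" (3), from world to camera coordinates, as OpenCV has them. Camera axes: x right, y down, z forward; pixel columns grow to the right and rows downward; lengths in mm; the calibration is good to about 2 mm. A picture is of the moment at which its call begins. There is no depth.
- manip.close_job(): hands the job in, once; it reports no verdict.
The state is a dict: "time_s": time; "joint_pos": joint angles; "joint_vel": joint speeds; "joint_efforts": joint torques, N m; "eef_pos": TCP position; "tool_rot": TCP orientation; "ft_force": force on the tool from outside, world axes, zero at the start; "moment": the same for the moment, N m; "opening": finger opening in mm.
Only numpy, scipy, OpenCV 4.12 (cv2) and the standard library are available. Lean on these libraries where they do the work, as an engineer would, in place of code of your own. Each camera call takes 0.05 s, during which the arm holds its last target.

## Working session

There is one attempt and no reset: what is moved stays moved. The work goes in short steps, Python scripts to look and compute and a tool call to move; the robot and the scene stay as the last step left them, time stands still between calls to the robot, and variables do not carry over. Pictures are saved under pics/ and viewed, and the job is handed in when it is done.

Besides the shell and the picture viewer there is one more tool, called after "Emit:" as a command line: name --argument value ..., lists and objects as JSON in quotes. move_arm: Moves the arm, as the interface text tells. Its arguments: {"type":"object","properties":{"plan":{"type":"array","items":{"type":"array"}}},"required":["plan"]}

```bash
mkdir -p pics
python3 - <<'E'
from plant import manip, optics
import cv2, json, numpy as np
s=manip.observe()
for k,v in s.items(): print(k,np.round(v,4))
print(manip.grip_depth)
for n in ("side","top"):
    c=optics.camera(n); cv2.imwrite(f"pics/{n}0.png",c["image"])
    print(n,{k:np.round(c[k],4).tolist() for k in c if k!="image"})
E
```

```text
time_s 0.0
joint_pos [ 1.1627  0.2635 -0.049   1.2594 -0.      1.4155]
joint_vel [ 0.0003  0.0009 -0.0001  0.0002  0.001   0.0013]
joint_efforts [-3.90000e-03 -6.37599e+01  3.84571e+01  1.35000e-02 -3.00000e-04
 -0.00000e+00]
eef_pos [131.2166 508.0514 230.8126]
tool_rot [-3.9610e-01 -3.1162e+00  1.6000e-03]
ft_force [ 1.281  -0.8075  0.6827]
moment [-0.0111 -0.0026 -0.0112]
opening 85.4538
18.700000000000003
side {'fx': 354.2302, 'fy': 354.2302, 'cx': 256.2657, 'cy': 191.9855, 'D': [0.0173, 0.0, 0.0, 0.0, 0.0], 'rvec': [2.0832, -0.7191, 0.3719], 'tvec': [-484.8159, 232.9852, 826.3162]}
top {'fx': 471.8277, 'fy': 471.8277, 'cx': 252.6655, 'cy': 194.0326, 'D': [-0.1168, 0.0, 0.0, 0.0, 0.0], 'rvec': [2.1333, -2.1513, 0.1472], 'tvec': [-130.2564, 522.3414, 1233.4409]}
```

View pics/side0.png

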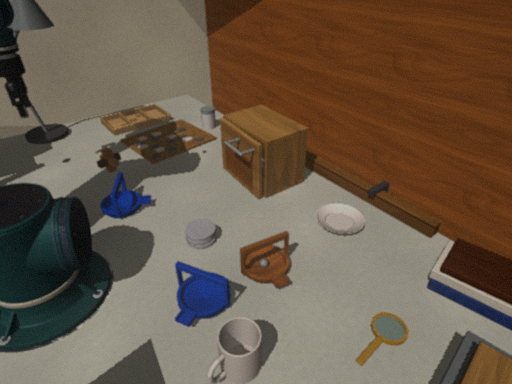

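View pics/top0.png

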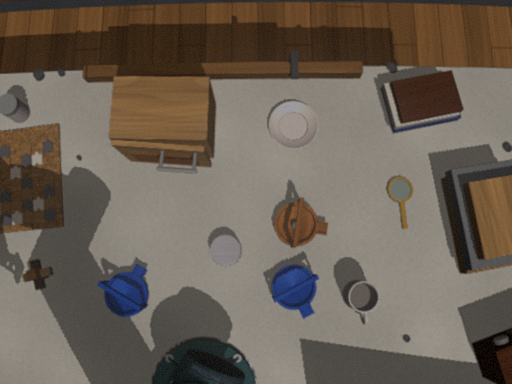

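The side view shows the cupboard at (263,150), its handle at (240,150), and the wooden dish with the ball at (265,262). The lids are at (201,234), the saucer at (341,219) and the magnifier at (385,335).
In the top view, dish candidates are the wooden one at (295,222), a blue one at (127,293) and another blue one at (294,287). I choose the wooden one and will check it in a crop.

```bash
cat > h.py <<'E'
from plant import manip, optics
import cv2, numpy as np
from scipy.spatial.transform import Rotation as R
def cam(n):
    c=optics.camera(n); c["K"]=np.array([[c["fx"],0,c["cx"]],[0,c["fy"],c["cy"]],[0,0,1.]])
    c["D"]=np.array(c["D"],float);c["rvec"]=np.array(c["rvec"],float);c["tvec"]=np.array(c["tvec"],float)
    c["Rm"]=cv2.Rodrigues(c["rvec"])[0]; c["C"]=-c["Rm"].T@c["tvec"]; return c
def ray(c,p):
    u=cv2.undistortPoints(np.array(p,float).reshape(-1,1,2),c["K"],c["D"]).reshape(-1,2)
    return np.c_[u,np.ones(len(u))]@c["Rm"]
def onz(c,p,z):
    d=ray(c,p); return c["C"]+d*((z-c["C"][2])/d[:,2])[:,None]
def tri(c1,p1,c2,p2):
    d1=ray(c1,p1)[0];d2=ray(c2,p2)[0]
    A=np.c_[d1,-d2]; s=np.linalg.lstsq(A,c2["C"]-c1["C"],rcond=None)[0]
    a=c1["C"]+s[0]*d1;b=c2["C"]+s[1]*d2; return (a+b)/2,np.linalg.norm(a-b)
def proj(c,P): return cv2.projectPoints(np.array(P,float).reshape(-1,3),c["rvec"],c["tvec"],c["K"],c["D"])[0].reshape(-1,2)
def crop(c,x0,y0,w,h,k,f):
    im=cv2.resize(c["image"][y0:y0+h,x0:x0+w],None,fx=k,fy=k,interpolation=cv2.INTER_CUBIC); cv2.imwrite(f,im); return im
E
python3 - <<'E'
from h import *
t=cam("top"); s=cam("side")
a=crop(t,255,165,90,100,5,"pics/a.png"); b=crop(t,95,60,130,125,4,"pics/b.png")
c=crop(s,225,220,90,80,6,"pics/c.png"); d=crop(s,205,90,110,120,5,"pics/d.png")
def st(l,f):
    H=max(i.shape[0] for i in l); l=[cv2.copyMakeBorder(i,0,H-i.shape[0],0,0,0) for i in l]; im=np.hstack(l); 
    print(im.shape); cv2.imwrite(f,im)
E
```

```text
(no output)
```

View pics/a.png

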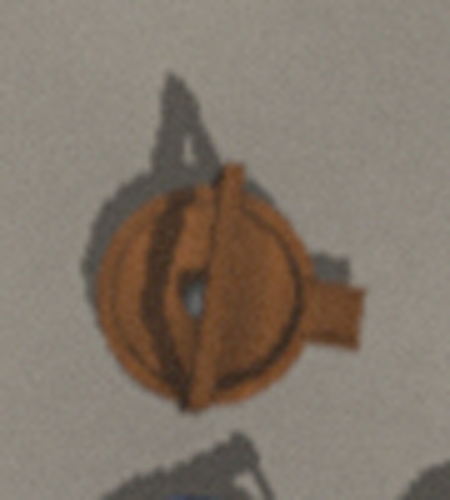

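View pics/b.png

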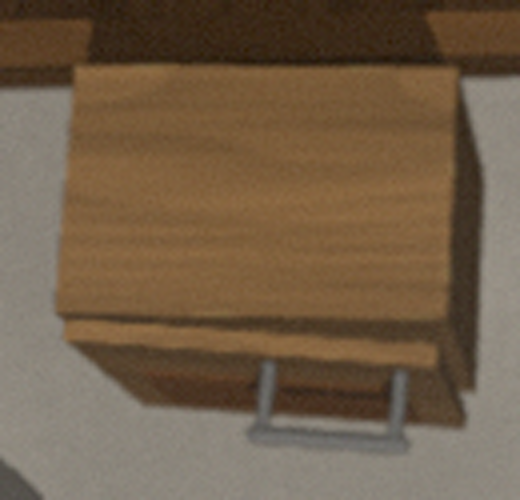

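View pics/c.png

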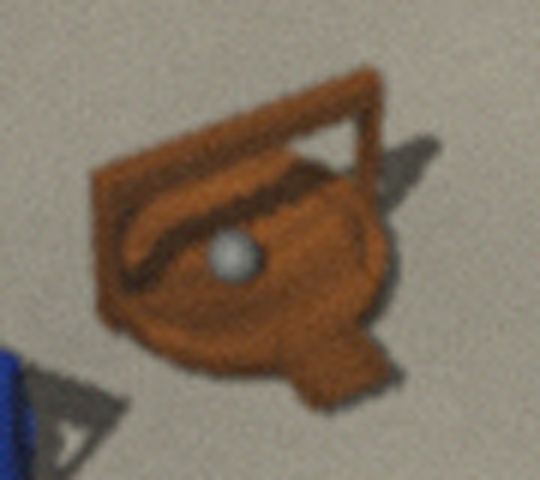

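View pics/d.png

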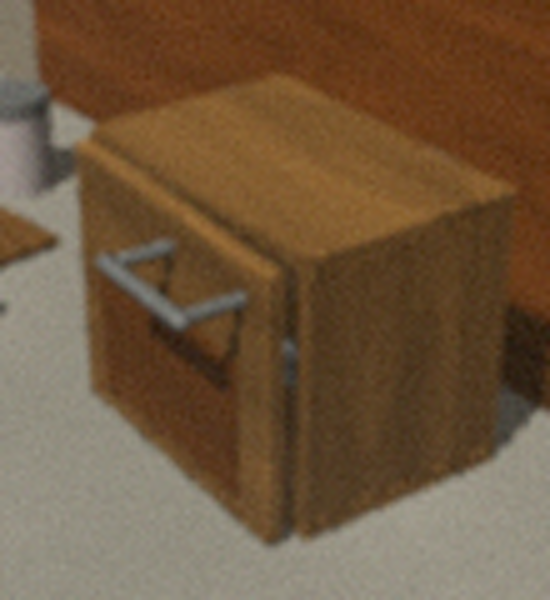

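The crops show the wooden dish with the steel ball just off its bar, lip to the right (-y). The cupboard door is slightly ajar, and its handle bar runs from (157,169) to (197,171) in the top view.

Run:
```python
from h import *
np.set_printoptions(precision=1,suppress=True)
t=cam("top"); s=cam("side")
print(onz(t,[[114.25,76.75],[209.5,76.75],[206.25,139.5],[109.5,138.75]],200))
print("side top corners",onz(s,[[260.8,105.2],[307.5,128],[267.5,141.8],[224,117]],200))
print("bar T",onz(t,[[157.5,168.75],[196.75,171]],170)); print("bar S",onz(s,[[225,142],[241.6,154.4]],170))
for p,q in (((158,169),(226,142.3)),((196,171),(241.2,154))): print(tri(t,p,s,q))
# dish bar: top ends, z=91
print("dish bar T",onz(t,[[301.6,198.2],[295,246]],91))
print("dish bar S",onz(s,[[225+95/6,220+172/6],[225+375/6,220+70/6]],91))
# lip tip z~24
print("lip T",onz(t,[[255+362/5,165+318/5]],24)); print("lip S",onz(s,[[225+360/6,220+395/6]],24))
# ball
print("ball S",onz(s,[[225+235/6,220+257/6]],16))
# door top free corner, z=195
print("door T",onz(t,[[95+66/4,60+335/4],[95+436/4,60+360/4]],195))
# dish mask
hsv=cv2.cvtColor(t["image"],cv2.COLOR_BGR2HSV); m=cv2.inRange(hsv,(4,120,60),(16,255,255)); m[:165]=0;m[265:]=0;m[:,:255]=0;m[:,345:]=0
# others
print("lids",onz(t,[[225,250]],36),"saucer",onz(t,[[293,124]],20),"blue",onz(t,[[294,287]],24))
print("blue bar ends",onz(t,[[317,276],[273,300]],91),"mug",onz(t,[[362,296]],90))
# circle rim of dish z=24
print("rim T l/r/t/b",onz(t,[[255+97/5,165+290/5],[255+308/5,165+290/5],[255+200/5,165+185/5],[255+200/5,165+405/5]],24))
```

```text
[[795.3 206.  200. ]
 [789.6 -32.1 200. ]
 [630.4 -25.7 200. ]
 [636.  210.1 200. ]]
side top corners [[796.6 205.2 200. ]
 [791.2 -31.7 200. ]
 [635.5 -27.2 200. ]
 [637.1 198.7 200. ]]
bar T [[566.4  96.6 170. ]
 [559.7   0.  170. ]]
bar S [[571.2  97.5 170. ]
 [565.    3.2 170. ]]
(array([568.4,  93.6, 171. ]), np.float64(6.420433125631452))
(array([560.2,   0.7, 173.8]), np.float64(2.7673718069453805))
dish bar T [[ 501.4 -261.    91. ]
 [ 378.9 -241.6   91. ]]
dish bar S [[ 383.7 -239.2   91. ]
 [ 507.4 -261.7   91. ]]
lip T [[ 427.1 -335.5   24. ]]
lip S [[ 431.6 -341.6   24. ]]
ball S [[ 444.  -251.1   16. ]]
door T [[624.7 206.2 195. ]
 [605.9 -20.  195. ]]
lids [[371.8 -59.9  36. ]] saucer [[ 720.9 -248.9   20. ]] blue [[ 272.5 -242.5   24. ]]
blue bar ends [[ 302.7 -295.9   91. ]
 [ 244.  -184.    91. ]] mug [[ 250.7 -409.2   90. ]]
rim T l/r/t/b [[ 443.7 -192.6   24. ]
 [ 442.5 -306.7   24. ]
 [ 500.3 -249.3   24. ]
 [ 381.2 -247.    24. ]]
```

```bash
cat >> h.py <<'E'
def yaw():  # angle of tool y axis, deg
    s=manip.observe(); M=R.from_rotvec(s["tool_rot"]).as_matrix(); return s,M,np.degrees(np.arctan2(M[1,1],M[0,1]))
def go(x,y,z,ya):
    s,M,a=yaw(); d=np.array([x,y,z])-s["eef_pos"]; dy=(ya-a+90)%180-90
    print("pos",np.round(s["eef_pos"],1),"yaw %.1f"%a,"tilt %.2f"%np.degrees(np.arccos(-M[2,2])),"q",np.round(s["joint_pos"],2),"op %.1f"%s["opening"],"t %.2f"%s["time_s"])
    print("tool shift",np.round(M.T@d,1),"toolturn %.1f"%(-dy), "F",np.round(s["ft_force"],1))
E
python3 -c "
from h import *
s,M,a=yaw(); print(np.round(M,3)); go(562,48,215,-4.5)"
```

```text
[[-0.968  0.25  -0.   ]
 [ 0.25   0.968 -0.   ]
 [ 0.    -0.    -1.   ]]
pos [131.3 508.2 231.1] yaw 75.5 tilt 0.02 q [ 1.16  0.26 -0.05  1.26  0.    1.42] op 85.2 t 0.30
tool shift [-532.1 -337.9   16.2] toolturn 80.0 F [-0.8  1.  -0.1]
```

```bash
cat >> h.py <<'E'
def plan(pts):
    """pts: list of (x,y,z,yaw) targets per row; prints tool shifts assuming each is reached"""
    s,M,a=yaw(); p=np.array(s["eef_pos"])
    for (x,y,z,ya) in pts:
        d=np.array([x,y,z])-p; dy=(ya-a+90)%180-90
        print(np.round(M.T@d,1).tolist(),round(-dy,1))
        M=R.from_euler("z",dy,degrees=True).as_matrix()@M; p=np.array([x,y,z]); a+=dy
def lin(a,b,n): return [tuple(np.array(a)+(np.array(b)-np.array(a))*i/n) for i in range(1,n+1)]
E
python3 -c "
from h import *
s,M,a=yaw(); p=(*s['eef_pos'],a)
plan(lin(p,(540,48,235,175.5),14))"
```

```text
[-36.5, -24.5, -0.3] -7.1
[-33.2, -28.9, -0.3] -7.1
[-29.3, -32.8, -0.3] -7.1
[-25.0, -36.2, -0.3] -7.1
[-20.3, -39.0, -0.3] -7.1
[-15.3, -41.2, -0.3] -7.1
[-10.1, -42.8, -0.3] -7.1
[-4.7, -43.7, -0.3] -7.1
[0.8, -44.0, -0.3] -7.1
[6.3, -43.5, -0.3] -7.1
[11.6, -42.4, -0.3] -7.1
[16.8, -40.6, -0.3] -7.1
[21.7, -38.2, -0.3] -7.1
[26.3, -35.2, -0.3] -7.1
```

Emit:
move_arm --plan '[[[-36,-24,0],-7,0.3],[[-33,-29,0],-7,0.45],[[-29,-33,0],-7,0.45],[[-25,-36,0],-7,0.45],[[-20,-39,0],-7,0.45]]'

```text
time_s: 0.92
eef_pos: [278.8, 341.6, 230.6]
tool_rot: [0.596, -3.085, 0.0]
ft_force: [1.3, 1.3, -0.4]
opening: 47.4
```

```bash
python3 -c "
from h import *
s,M,a=yaw(); p=(*s['eef_pos'],a); go(540,48,235,175.5)
plan(lin(p,(540,48,235,175.5),10))"
```

```text
pos [278.8 341.6 230.6] yaw 111.9 tilt 0.01 q [ 0.7   0.12 -0.24  1.21 -0.    0.32] op 47.4 t 0.93
tool shift [-133.  -369.7   -4.3] toolturn -63.6 F [ 1.3  1.3 -0.4]
[-13.3, -37.0, -0.4] -6.4
[-9.1, -38.2, -0.4] -6.4
[-4.8, -39.0, -0.4] -6.4
[-0.5, -39.3, -0.4] -6.4
[3.9, -39.1, -0.4] -6.4
[8.2, -38.4, -0.4] -6.4
[12.4, -37.3, -0.4] -6.4
[16.5, -35.7, -0.4] -6.4
[20.3, -33.6, -0.4] -6.4
[23.9, -31.2, -0.4] -6.4
```

Emit:
move_arm --plan '[[[-13,-37,0],-6.4,0.45],[[-9,-38,0],-6.4,0.45],[[-5,-39,0],-6.4,0.45],[[0,-39,0],-6.4,0.45],[[4,-39,0],-6.4,0.45]]'

```text
time_s: 1.55
eef_pos: [413.5, 190.2, 231.1]
tool_rot: [-1.449, 2.786, -0.0]
ft_force: [0.6, 0.9, -0.0]
opening: 47.3
```

Emit:
move_arm --plan '[[[8,-38,0],-6.4,0.45],[[12,-37,0],-6.4,0.45],[[16,-35,0],-6.4,0.45],[[20,-33,0],-6.4,0.45],[[0,0,0],-6.4,0.45]]'

```text
time_s: 2.17
eef_pos: [524.5, 71.3, 230.7]
tool_rot: [-2.178, 2.262, -0.001]
ft_force: [-1.3, -0.7, -0.1]
opening: 47.1
```

```bash
python3 -c "
from h import *
go(562,48,215,175.5)
t=cam('top');s=cam('side');crop(t,95,60,130,140,4,'pics/e.png');crop(s,180,60,140,150,4,'pics/f.png')"
```

```text
pos [524.5  71.3 230.7] yaw 177.8 tilt 0.08 q [-0.02  0.27 -0.04  1.26  0.   -1.55] op 47.1 t 2.17
tool shift [ 21.9 -38.3  15.7] toolturn 2.3 F [-1.3 -0.7 -0.1]
```

View pics/e.png

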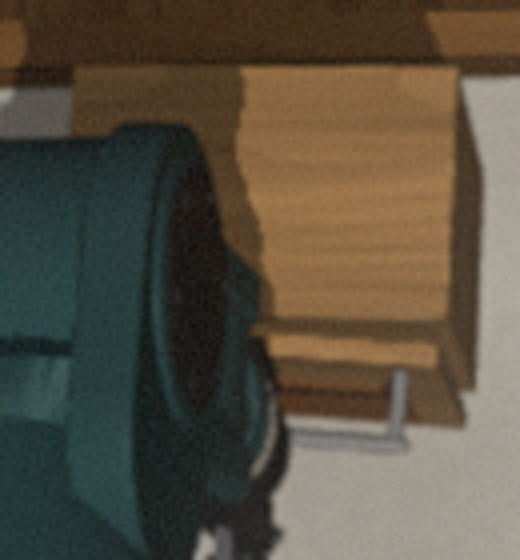

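View pics/f.png

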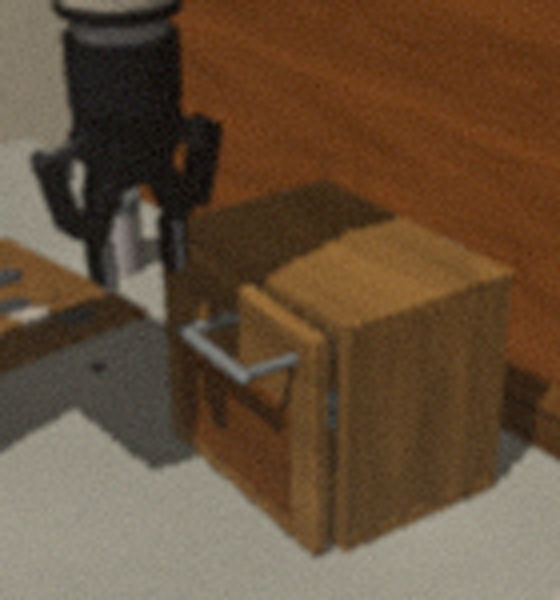

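Emit:
move_arm --plan '[[[22,-39,0],2.4,0.45],[[0,0,0],0,0.45],[[0,0,15],0,0.45],[[0,0,15],0,0.45],[[0,0,0],0,0.45]]'

```text
time_s: 2.9
eef_pos: [560.1, 51.2, 201.1]
tool_rot: [-2.117, 2.319, 0.0]
ft_force: [-0.3, 0.6, 0.2]
opening: 46.8
```

```bash
python3 -c "
from h import *
go(564,48,152,175.5)
t=cam('top');s=cam('side');crop(t,95,60,130,140,4,'pics/g.png');crop(s,205,90,80,80,7,'pics/h.png')"
```

```text
pos [560.1  51.2 201.1] yaw 174.8 tilt 0.09 q [-0.05  0.34 -0.02  1.21  0.   -1.53] op 46.8 t 2.90
tool shift [ 2.9 -4.1 49.1] toolturn -0.7 F [-0.3  0.6  0.2]
```

View pics/h.png

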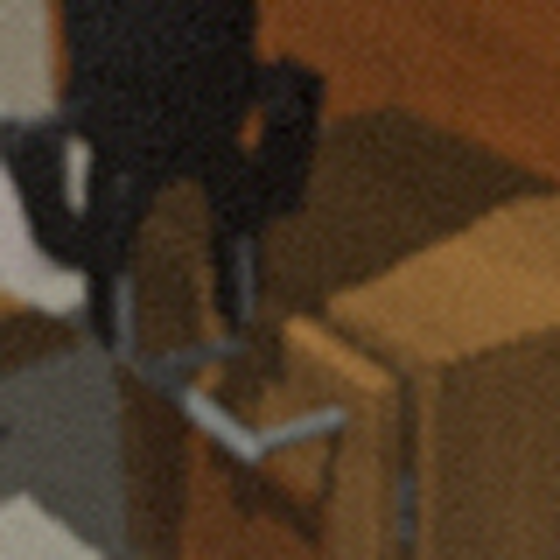

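The crop shows the fingers straddling the bar, near finger at (120,340) and far finger at (240,320), ahead of the door's top edge. I'll descend.

Emit:
move_arm --plan '[[[1,-3,12],0,0.45],[[0,0,13],0,0.45],[[0,0,13],0,0.45],[[0,0,12],0,0.45],[[0,0,0],0,0.45]]'

```text
time_s: 3.62
eef_pos: [563.9, 50.0, 149.0]
tool_rot: [-2.116, 2.318, -0.002]
ft_force: [0.1, 0.2, 0.3]
opening: 47.1
```

```bash
python3 -c "
from h import *
go(564,48,152,175.5)
s=cam('side');crop(s,205,90,80,80,7,'pics/i.png')"
```

```text
pos [563.9  50.  149. ] yaw 174.8 tilt 0.19 q [-0.06  0.37 -0.12  1.08  0.   -1.54] op 47.1 t 3.62
tool shift [ 2.  -0.3 -3. ] toolturn -0.7 F [0.1 0.2 0.3]
```

View pics/i.png

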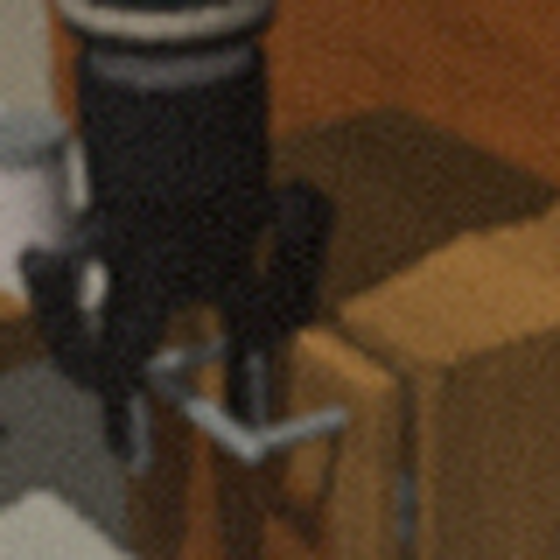

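The bar lies between the fingers, so I close on it.

Emit:
move_arm --plan '[[[0,0,-2],0,1],[[0,0,0],0,1],[[0,0,0],0,1],[[0,0,0],0,1],[[0,0,0],0,1]]'

```text
time_s: 4.3
eef_pos: [564.8, 50.0, 152.7]
tool_rot: [-2.115, 2.317, -0.005]
ft_force: [1.2, 0.1, -2.1]
opening: 9.4
```

```bash
python3 -c "
from h import *
go(564,48,152,175.5)"
```

```text
pos [564.8  50.  152.7] yaw 174.8 tilt 0.32 q [-0.06  0.36 -0.11  1.09  0.   -1.54] op 9.4 t 4.30
tool shift [2.1 0.6 0.7] toolturn -0.7 F [ 1.2  0.1 -2.1]
```

```bash
cat >> h.py <<'E'
H=np.array([636,207.])
def arc(step,n,z=152,r=None,H=H):
    s,M,a=yaw(); p=s["eef_pos"][:2]-H; rr=r or np.hypot(*p); th=np.degrees(np.arctan2(p[1],p[0]))
    print("r %.1f th %.1f phi %.1f yaw %.1f F"%(np.hypot(*p),th,th+109.7,a),np.round(s["ft_force"],1))
    P=[]
    for i in range(1,n+1):
        t=np.radians(th+step*i); P.append((H[0]+rr*np.cos(t),H[1]+rr*np.sin(t),z,th+step*i+109.7+180))
    plan(P)
E
python3 -c "
from h import *
arc(-4,5,152.5)"
```

```text
r 172.4 th -114.4 phi -4.7 yaw 174.8 F [ 1.2  0.1 -2.1]
[-4.3, 11.2, 0.1] 3.5
[-4.4, 11.2, -0.1] 4.0
[-4.4, 11.2, -0.1] 4.0
[-4.4, 11.2, -0.1] 4.0
[-4.4, 11.2, -0.1] 4.0
```

Emit:
move_arm --plan '[[[-4.3,11.2,0],3.8,1],[[-4.4,11.2,0],4,1],[[-4.4,11.2,0],4,1],[[-4.4,11.2,0],4,1],[[-4.4,11.2,0],4,1]]'

```text
time_s: 4.92
eef_pos: [515.7, 85.2, 152.7]
tool_rot: [-1.669, 2.652, -0.003]
ft_force: [3.9, 2.9, -2.7]
opening: 9.4
```

```bash
python3 -c "
from h import *
arc(-5,5,152.5)"
```

```text
r 171.2 th -134.6 phi -24.9 yaw 154.4 F [ 3.9  2.9 -2.7]
[-5.5, 13.9, 0.1] 4.3
[-5.6, 13.8, -0.0] 5.0
[-5.6, 13.8, -0.0] 5.0
[-5.6, 13.8, -0.0] 5.0
[-5.6, 13.8, -0.0] 5.0
```

Emit:
move_arm --plan '[[[-5.5,13.8,0],4.5,1],[[-5.6,13.8,0],5,1],[[-5.6,13.8,0],5,1],[[-5.6,13.8,0],5,1],[[-5.6,13.8,0],5,1]]'

```text
time_s: 5.55
eef_pos: [475.6, 149.6, 152.7]
tool_rot: [-1.046, 2.951, 0.001]
ft_force: [5.5, 2.1, -5.7]
opening: 8.9
```

```bash
python3 -c "
from h import *
arc(-5,5,152.5)"
```

```text
r 170.3 th -160.3 phi -50.6 yaw 129.1 F [ 5.5  2.1 -5.7]
[-5.5, 13.8, 0.2] 4.7
[-5.6, 13.8, 0.0] 5.0
[-5.6, 13.8, 0.0] 5.0
[-5.6, 13.8, 0.0] 5.0
[-5.6, 13.8, 0.0] 5.0
```

Emit:
move_arm --plan '[[[-5.5,13.8,0],4.7,1],[[-5.6,13.8,0],5,1],[[-5.6,13.8,0],5,1],[[-5.6,13.8,0],5,1],[[-5.6,13.8,0],5,1]]'

```text
time_s: 6.18
eef_pos: [466.6, 225.3, 152.7]
tool_rot: [-0.37, 3.108, 0.004]
ft_force: [5.0, -0.5, -5.9]
opening: 8.5
```

```bash
python3 -c "
from h import *
arc(-5.4,5,152.5)
t=cam('top');cv2.imwrite('pics/j.png',t['image']); s=cam('side');cv2.imwrite('pics/k.png',s['image']);"
```

```text
r 170.4 th 173.8 phi 283.5 yaw 103.6 F [ 5.  -0.5 -5.9]
[-6.1, 14.8, 0.3] 5.4
[-6.1, 14.8, 0.1] 5.4
[-6.1, 14.8, 0.1] 5.4
[-6.1, 14.8, 0.1] 5.4
[-6.1, 14.8, 0.1] 5.4
```

View pics/j.png

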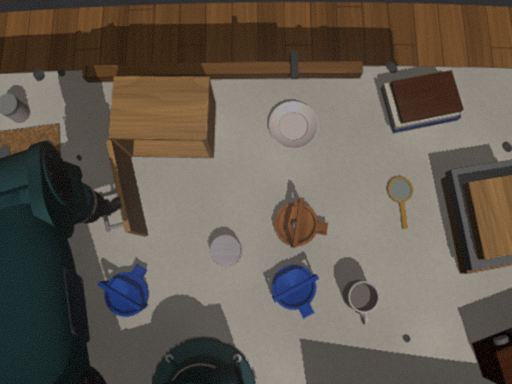

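View pics/k.png

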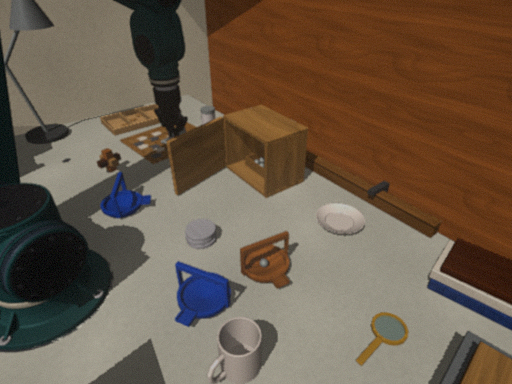

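The door is now at about 75° with the handle still held, and the dish is untouched. I continue the arc.

Emit:
move_arm --plan '[[[-6,14.8,0],5.4,1],[[-6,14.8,0],5.4,1],[[-6,14.8,0],5.4,1],[[-6,14.8,0],5.4,1],[[-6,14.8,0],5.4,1]]'

```text
time_s: 6.9
eef_pos: [492.2, 300.4, 152.7]
tool_rot: [0.369, 3.111, 0.007]
ft_force: [2.2, 1.1, -2.1]
opening: 8.8
```

```bash
python3 -c "
from h import *
arc(-1,1,152.5)
go(487,299,152,77)
t=cam('top');crop(t,95,60,130,190,3,'pics/l.png')"
```

```text
r 171.4 th 147.0 phi 256.7 yaw 76.5 F [ 2.2  1.1 -2.1]
[-1.0, 2.8, 0.2] 0.8
pos [492.2 300.4 152.7] yaw 76.5 tilt 0.55 q [ 0.41  0.38 -0.09  1.09 -0.    0.64] op 8.8 t 6.90
tool shift [ 4.8 -2.5  0.6] toolturn -0.5 F [ 2.2  1.1 -2.1]
```

View pics/l.png

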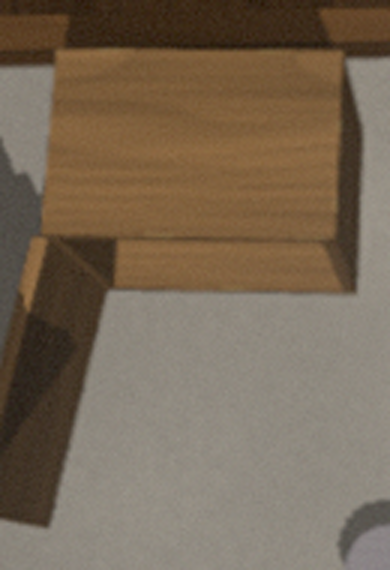

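Emit:
move_arm --plan '[[[0,0,0],0,0.45],[[0,0,0],0,0.45],[[0,0,0],0,0.45],[[0,0,0],0,0.45],[[0,0,-12],0,0.45]]'

```text
time_s: 7.58
eef_pos: [492.6, 300.0, 165.0]
tool_rot: [0.37, 3.112, 0.007]
ft_force: [0.0, 0.1, -0.1]
opening: 47.1
```

Emit:
move_arm --plan '[[[0,0,-15],0,0.45],[[0,0,-20],0,0.45],[[0,0,-25],0,0.45],[[0,0,-25],0,0.45],[[0,0,-15],0,0.45]]'

```text
time_s: 8.2
eef_pos: [491.5, 299.2, 272.4]
tool_rot: [0.369, 3.109, 0.009]
ft_force: [-0.1, 0.2, 0.4]
opening: 47.2
```

```bash
python3 -c "
from h import *
go(442,-251,200,81)
t=cam('top');crop(t,55,60,170,190,3,'pics/m.png')
s,M,a=yaw(); p=(*s['eef_pos'],a); print(p)
q=(430,-20,235,80); plan(lin(p,q,6)); "
```

```text
pos [491.5 299.2 272.4] yaw 76.5 tilt 0.68 q [ 0.41  0.34  0.17  1.39 -0.    0.64] op 47.2 t 8.20
tool shift [ -79.8 -547.    69.4] toolturn -4.5 F [-0.1  0.2  0.4]
(np.float64(491.7866194693587), np.float64(299.3282621047951), np.float64(273.9786828979725), np.float64(76.4806954725174))
[-2.4, -54.2, 6.1] -0.6
[-1.8, -54.2, 6.1] -0.6
[-1.3, -54.2, 6.1] -0.6
[-0.7, -54.3, 6.1] -0.6
[-0.1, -54.3, 6.1] -0.6
[0.4, -54.3, 6.1] -0.6
```

View pics/m.png

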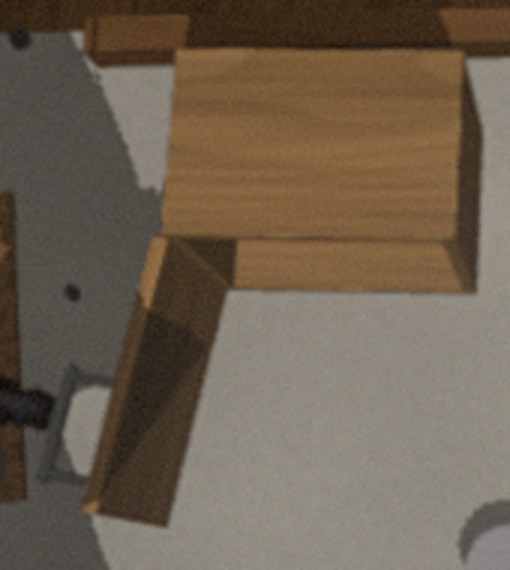

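The door stays open past square and the fingers are clear of the bar. Next I fly to above the dish.

Emit:
move_arm --plan '[[[-2,-50,0],-0.6,0.3],[[-2,-55,0],-0.6,0.1],[[-2,-55,0],-0.6,0],[[-2,-55,0],-0.6,0],[[-2,-55,0],-0.6,0]]'

```text
time_s: 8.88
eef_pos: [443.4, 29.0, 273.0]
tool_rot: [0.274, 3.114, 0.011]
ft_force: [-0.5, 0.4, 0.0]
opening: 85.2
```

```bash
python3 -c "
from h import *
go(442,-251,200,81)"
```

```text
pos [443.4  29.  273. ] yaw 80.0 tilt 1.00 q [-0.12  0.1  -0.14  1.31  0.01  0.05] op 85.2 t 8.88
tool shift [ -46.4 -276.5   71.4] toolturn -1.0 F [-0.5  0.4  0. ]
```

Emit:
move_arm --plan '[[[-9,-53,0],-0.2,0],[[-9,-53,5],-0.2,0],[[-9,-53,5],-0.2,0],[[-9,-53,10],-0.2,0],[[-9,-53,10],-0.2,0]]'

```text
time_s: 9.5
eef_pos: [441.8, -248.8, 243.7]
tool_rot: [0.245, 3.111, 0.008]
ft_force: [0.5, 0.2, 1.1]
opening: 85.6
```

```bash
python3 -c "
from h import *
s,M,a=yaw();print(np.round(M,3))
go(442,-251,150,81)
t=cam('top');s=cam('side');crop(t,245,145,110,120,5,'pics/n.png');crop(s,215,170,110,130,4,'pics/o.png')"
```

```text
[[-0.987  0.156  0.022]
 [ 0.156  0.988  0.003]
 [-0.021  0.006 -1.   ]]
pos [ 441.8 -248.8  243.7] yaw 81.0 tilt 1.25 q [-0.68  0.22 -0.08  1.26  0.02 -0.53] op 85.6 t 9.50
tool shift [ 1.5 -2.8 93.7] toolturn 0.0 F [0.5 0.2 1.1]
```

View pics/n.png

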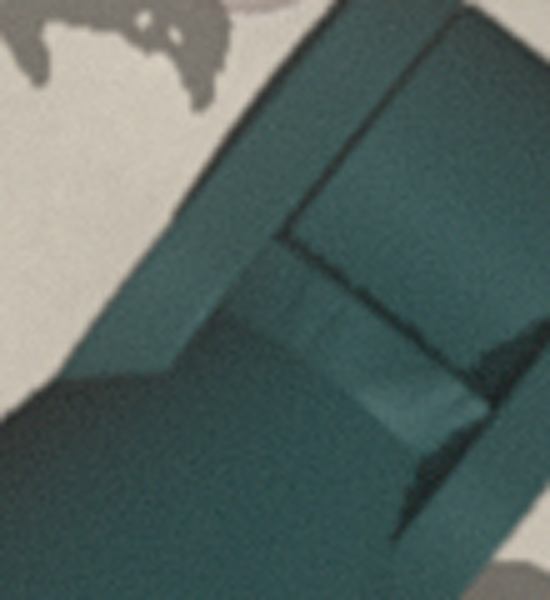

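View pics/o.png

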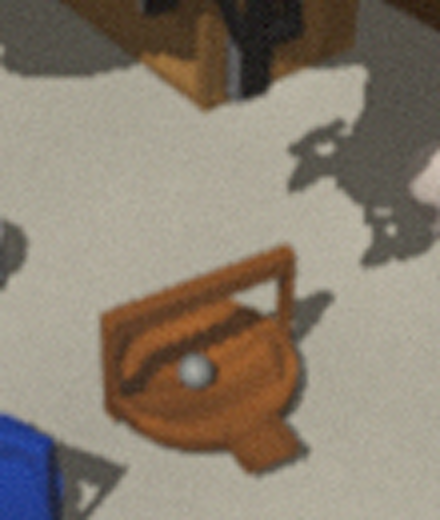

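The side crop shows the dish undisturbed with the ball in the middle; the arm hides it from above. I descend partway and re-check.

Emit:
move_arm --plan '[[[-1,-2.5,25],0,0],[[0,0,30],0,0],[[0,0,30],0,0],[[0,0,30],0,0],[[0,0,10],0,0]]'

```text
time_s: 10.22
eef_pos: [445.0, -253.6, 116.0]
tool_rot: [0.253, 3.109, 0.005]
ft_force: [-0.2, 0.6, 0.6]
opening: 85.8
```

```bash
python3 -c "
from h import *
go(443,-251,64.5,80.8)
s=cam('side');crop(s,215,170,110,130,4,'pics/p.png')"
```

```text
pos [ 445.  -253.6  116. ] yaw 80.7 tilt 1.29 q [-0.69  0.29 -0.33  0.93  0.02 -0.52] op 85.8 t 10.22
tool shift [ 3.5  1.9 51.4] toolturn -0.1 F [-0.2  0.6  0.6]
```

View pics/p.png

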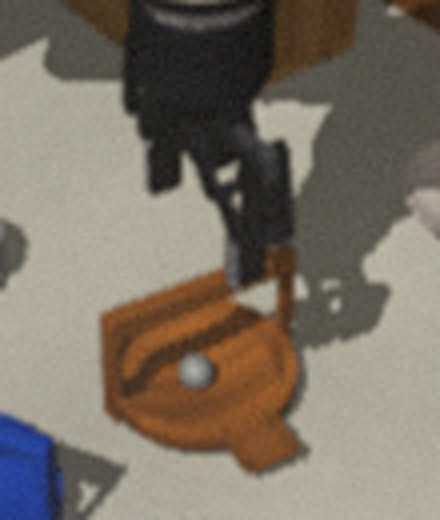

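Emit:
move_arm --plan '[[[3,2,11],0,0],[[0,0,13],0,0],[[0,0,13],0,0],[[0,0,13],0,0],[[0,0,0],0,0]]'

```text
time_s: 10.9
eef_pos: [444.4, -251.4, 64.2]
tool_rot: [0.252, 3.107, 0.003]
ft_force: [0.3, 0.1, 0.4]
opening: 85.5
```

```bash
python3 -c "
from h import *
go(443,-251,64.5,80.8)
s=cam('side');crop(s,215,170,110,130,4,'pics/q.png')"
```

```text
pos [ 444.4 -251.4   64.2] yaw 80.7 tilt 1.40 q [-0.68  0.34 -0.43  0.79  0.02 -0.52] op 85.5 t 10.90
tool shift [ 1.4  0.2 -0.3] toolturn -0.1 F [0.3 0.1 0.4]
```

View pics/q.png

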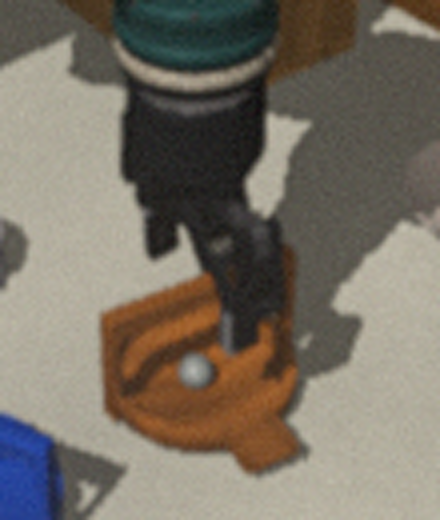

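Emit:
move_arm --plan '[[[0,0,0],0,0.5],[[0,0,0],0,0.76],[[0,0,0],0,0.76],[[0,0,0],0,0.8],[[0,0,0],0,0.83]]'

```text
time_s: 11.58
eef_pos: [445.2, -252.2, 65.8]
tool_rot: [0.252, 3.105, 0.001]
ft_force: [-0.0, -0.9, 0.8]
opening: 14.6
```

Emit:
move_arm --plan '[[[0,0,0],0,0.86],[[0,0,0],0,0.89],[[0,0,0],0,0.92],[[0,0,0],0,1],[[0,0,0],0,1]]'

```text
time_s: 12.2
eef_pos: [445.2, -252.2, 66.0]
tool_rot: [0.252, 3.105, 0.0]
ft_force: [-0.4, 0.0, 2.2]
opening: 11.0
```

```bash
python3 -c "
from h import *
go(443,-251,64.5,80.8)
s=cam('side');crop(s,215,170,110,130,4,'pics/r.png')"
```

```text
pos [ 445.2 -252.2   66. ] yaw 80.7 tilt 1.53 q [-0.68  0.34 -0.42  0.79  0.02 -0.52] op 11.0 t 12.20
tool shift [2.4 0.8 1.5] toolturn -0.1 F [-0.4  0.   2.2]
```

View pics/r.png

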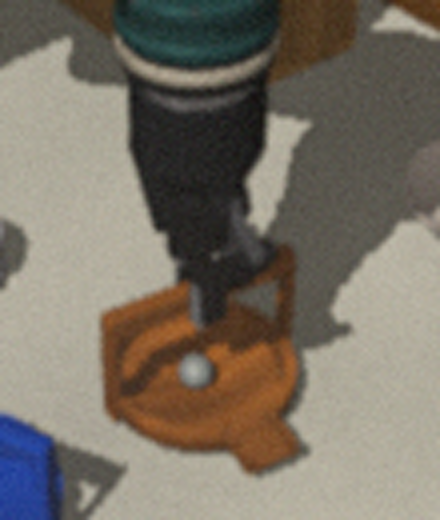

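The dish is gripped (11 mm) with the ball in the middle. I lift gently.

Emit:
move_arm --plan '[[[0,0,-2],0,1],[[0,0,-4],0,1],[[0,0,-7],0,1],[[0,0,-10],0,1],[[0,0,-10],0,1]]'

```text
time_s: 12.88
eef_pos: [443.8, -251.7, 100.5]
tool_rot: [0.252, 3.106, 0.002]
ft_force: [-0.4, -0.4, -1.9]
opening: 10.9
```

```bash
python3 -c "
from h import *
s,M,a=yaw();print(np.round(M[:,2],4))
go(515,95,144,178)
s=cam('side');crop(s,215,150,110,150,4,'pics/s.png')"
```

```text
[ 2.520e-02 -6.000e-04 -9.997e-01]
pos [ 443.8 -251.7  100.5] yaw 80.7 tilt 1.45 q [-0.68  0.3  -0.37  0.88  0.02 -0.52] op 10.9 t 12.88
tool shift [-15.4 353.8 -42. ] toolturn 82.7 F [-0.4 -0.4 -1.9]
```

View pics/s.png

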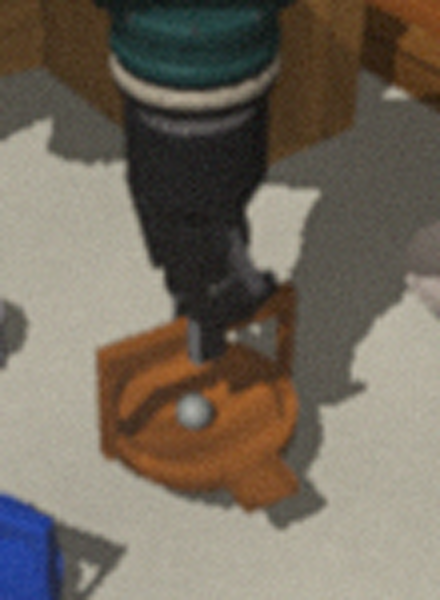

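The dish is off the table (shadow offset) with the ball still central at (195,410).

Emit:
move_arm --plan '[[[0,0,-10],-0.5,1],[[0,0,-10],-1,1],[[0,0,-10],-2,1],[[0,0,-8],-2.5,1],[[0,0,-4],-2.5,1]]'

```text
time_s: 13.55
eef_pos: [443.1, -252.0, 147.4]
tool_rot: [0.006, 3.114, -0.003]
ft_force: [-0.5, -0.8, -2.8]
opening: 11.0
```

```bash
cat >> h.py <<'E'
def ramp(target,turnleft,v,n,rate=2.5):
    """v: list of row lengths mm; head straight to target xyz; turn about z by rate per row (world CCW)"""
    s,M,a=yaw(); p=np.array(s["eef_pos"]); T=np.array(target,float)
    print("tilt",np.round(M[:2,2],4),"left",np.round(T-p,1),"yaw %.1f"%a,"t",s["time_s"],"F",np.round(s["ft_force"],1))
    P=[];
    for i,l in enumerate(v):
        d=T-p; L=np.linalg.norm(d); p=p+d/L*min(l,L); P.append((*p,a+min(rate*(i+1),turnleft)))
    plan(P)
E
python3 -c "
from h import *
ramp((515,95,144),90,[2,4,6,8,8],5)"
```

```text
tilt [ 0.0271 -0.0022] left [ 71.9 347.   -3.4] yaw 89.8 t 13.55 F [-0.5 -0.8 -2.8]
[-0.4, 2.0, 0.0] -2.5
[-1.0, 3.9, 0.1] -2.5
[-1.7, 5.8, 0.1] -2.5
[-2.6, 7.6, 0.1] -2.5
[-2.9, 7.4, 0.1] -2.5
```

Emit:
move_arm --plan '[[[-0.4,2,0],-2.5,1],[[-1,4,0],-2.5,1],[[-1.7,5.8,0],-2.5,1],[[-2.6,7.6,0],-2.5,1],[[-2.9,7.4,0],-2.5,1]]'

```text
time_s: 14.18
eef_pos: [449.0, -223.5, 149.3]
tool_rot: [-0.356, 3.094, -0.009]
ft_force: [0.1, 0.6, -2.9]
opening: 10.9
```

```bash
python3 -c "
from h import *
ramp((515,95,144),78,[8]*5,5)
s=cam('side');crop(s,215,130,110,150,4,'pics/t.png')"
```

```text
tilt [ 0.028  -0.0029] left [ 66.  318.5  -5.3] yaw 103.1 t 14.175 F [ 0.1  0.6 -2.9]
[-3.4, 7.3, 0.2] -2.5
[-3.7, 7.1, 0.2] -2.5
[-4.0, 6.9, 0.2] -2.5
[-4.3, 6.8, 0.2] -2.5
[-4.6, 6.6, 0.2] -2.5
```

View pics/t.png

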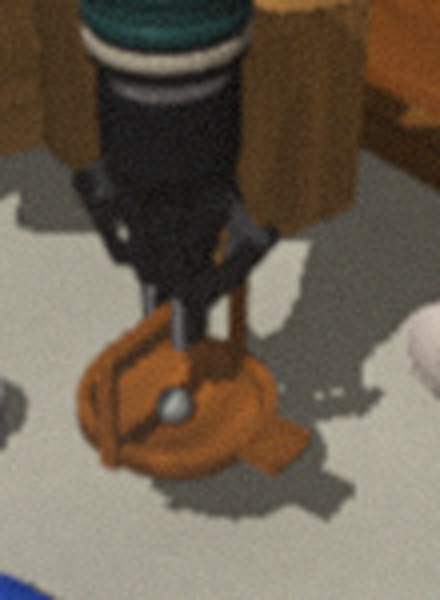

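The ball is still central at (177,405), so I carry on.

Emit:
move_arm --plan '[[[-3.6,7.6,0.5],-2.5,1],[[-4.2,8,0.5],-2.5,1],[[-4.8,8.2,0.5],-2.5,1],[[-5.2,8.2,0.5],-2.5,1],[[-5.6,8,0.5],-2.5,1]]'

```text
time_s: 14.85
eef_pos: [458.9, -174.1, 146.8]
tool_rot: [-0.717, 3.031, -0.014]
ft_force: [-0.1, -0.9, -3.1]
opening: 11.1
```

```bash
python3 -c "
from h import *
ramp((515,95,144),78,[10]*5,5)"
```

```text
tilt [ 0.0279 -0.0024] left [ 56.1 269.1  -2.8] yaw 116.6 t 14.85 F [-0.1 -0.9 -3.1]
[-6.2, 7.8, 0.1] -2.5
[-6.5, 7.6, 0.1] -2.5
[-6.9, 7.3, 0.2] -2.5
[-7.2, 7.0, 0.2] -2.5
[-7.5, 6.6, 0.2] -2.5
```

Emit:
move_arm --plan '[[[-6.2,7.8,0.3],-2.5,1],[[-6.5,7.6,0.3],-2.5,1],[[-6.9,7.3,0.3],-2.5,1],[[-7.2,7,0.3],-2.5,1],[[-7.5,6.6,0.3],-2.5,1]]'

```text
time_s: 15.48
eef_pos: [469.6, -121.5, 145.4]
tool_rot: [-1.066, 2.928, -0.018]
ft_force: [-0.4, -0.2, -1.8]
opening: 10.7
```

```bash
python3 -c "
from h import *
ramp((515,95,144),78,[10]*5,5,2.7)"
```

```text
tilt [ 0.0281 -0.0024] left [ 45.4 216.5  -1.4] yaw 130.0 t 15.475 F [-0.4 -0.2 -1.8]
[-7.9, 6.2, 0.1] -2.7
[-8.1, 5.8, 0.1] -2.7
[-8.4, 5.4, 0.1] -2.7
[-8.7, 5.0, 0.1] -2.7
[-8.9, 4.6, 0.2] -2.7
```

Emit:
move_arm --plan '[[[-7.9,6.2,0.3],-2.8,1],[[-8.1,5.8,0.3],-2.8,1],[[-8.4,5.4,0.3],-2.8,1],[[-8.7,5,0.3],-2.8,1],[[-8.9,4.6,0.3],-2.8,1]]'

```text
time_s: 16.1
eef_pos: [480.0, -68.9, 144.0]
tool_rot: [-1.44, 2.765, -0.023]
ft_force: [0.5, -0.5, -1.9]
opening: 11.2
```

```bash
python3 -c "
from h import *
ramp((515,95,144),78,[10]*5,5,2.8)
s=cam('side');crop(s,180,110,130,130,4,'pics/u.png')"
```

```text
tilt [ 0.028  -0.0024] left [ 35.  163.9   0. ] yaw 145.0 t 16.1 F [ 0.5 -0.5 -1.9]
[-9.2, 3.9, 0.0] -2.8
[-9.4, 3.4, 0.0] -2.8
[-9.5, 3.0, 0.1] -2.8
[-9.7, 2.5, 0.1] -2.8
[-9.8, 2.0, 0.1] -2.8
```

View pics/u.png

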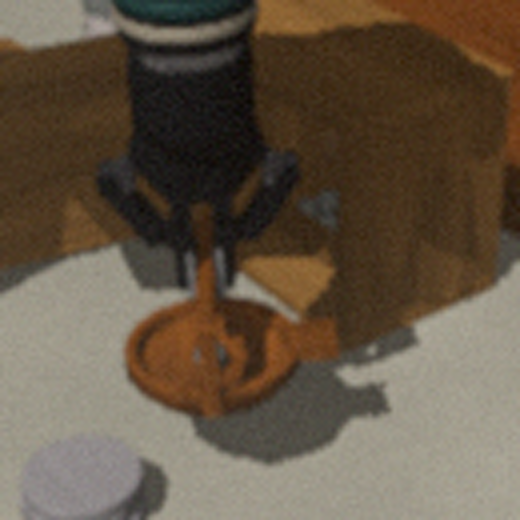

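The dish is level with the ball hidden behind the post at (210,355), and it clears the lids.

Emit:
move_arm --plan '[[[-9.2,3.9,0],-2.8,1],[[-9.4,3.4,0],-2.8,1],[[-9.5,3,0],-2.8,1],[[-9.7,2.5,0],-2.8,1],[[-9.8,2,0],-2.8,1]]'

```text
time_s: 16.77
eef_pos: [490.8, -15.9, 144.1]
tool_rot: [-1.792, 2.554, -0.028]
ft_force: [-0.3, 0.8, -2.8]
opening: 10.8
```

```bash
python3 -c "
from h import *
ramp((510,95,144),78,[10]*5,5,2.8)"
```

```text
tilt [ 0.0281 -0.0019] left [ 1.920e+01  1.109e+02 -1.000e-01] yaw 160.1 t 16.775 F [-0.3  0.8 -2.8]
[-9.8, 1.7, 0.0] -2.8
[-9.9, 1.3, 0.1] -2.8
[-10.0, 0.8, 0.1] -2.8
[-10.0, 0.3, 0.1] -2.8
[-10.0, -0.2, 0.1] -2.8
```

Emit:
move_arm --plan '[[[-9.8,1.7,0],-2.8,1],[[-9.9,1.3,0],-2.8,1],[[-10,0.8,0],-2.8,1],[[-10,0.3,0],-2.8,1],[[-9.5,-0.2,0],-2.8,1]]'

```text
time_s: 17.4
eef_pos: [499.5, 36.4, 144.3]
tool_rot: [-2.112, 2.3, -0.032]
ft_force: [-1.3, -0.1, -2.5]
opening: 11.2
```

```bash
python3 -c "
from h import *
ramp((510,95,144),4,[9,8,7,6,5],5,1)
s=cam('side');crop(s,170,80,150,140,4,'pics/v.png')
t=cam('top');crop(t,75,60,170,180,3,'pics/w.png')"
```

```text
tilt [ 0.0281 -0.0019] left [10.5 58.6 -0.3] yaw 175.1 t 17.4 F [-1.3 -0.1 -2.5]
[-9.0, -0.8, 0.1] -1.0
[-8.0, -0.9, 0.1] -1.0
[-6.9, -0.9, 0.1] -1.0
[-5.9, -0.9, 0.1] -1.0
[-4.9, -0.8, 0.0] -0.0
```

View pics/v.png

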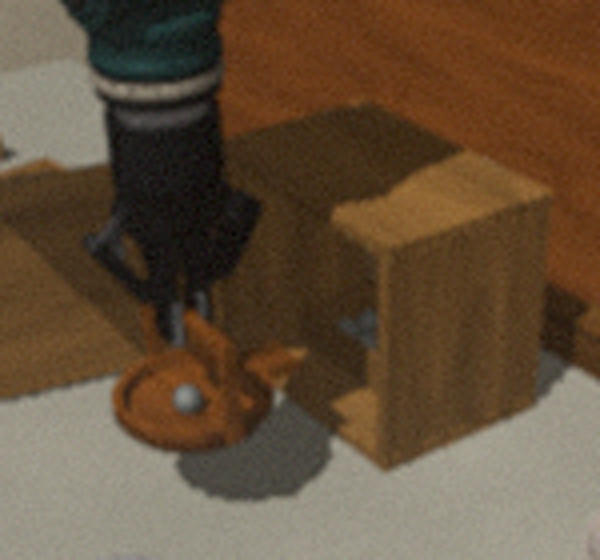

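View pics/w.png

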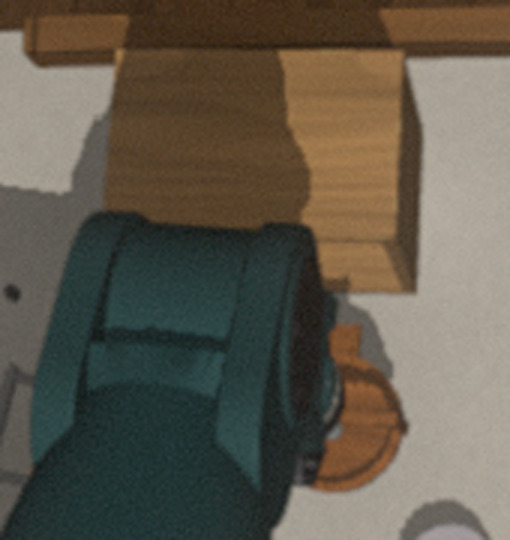

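The side view shows the dish in hand with the ball near its middle at (187,398) and the lip toward the doorway. The door is still open in the top view. I slow to a stop.

Emit:
move_arm --plan '[[[-9,-0.8,0],-1,1],[[-8.5,-0.9,0],-1,1],[[-7.5,-0.9,0],-0.5,1],[[-7,-0.9,0],-0.3,1],[[-6,-0.8,0],0,1]]'

```text
time_s: 18.12
eef_pos: [506.4, 76.4, 144.3]
tool_rot: [-2.169, 2.246, -0.033]
ft_force: [0.0, 0.2, -2.8]
opening: 11.2
```

```bash
python3 -c "
from h import *
ramp((510,95,144),0.3,[6,5,4,2,1],5,0.3)"
```

```text
tilt [ 0.028  -0.0019] left [ 3.6 18.6 -0.3] yaw 178.0 t 18.125 F [ 0.   0.2 -2.8]
[-5.9, -0.9, 0.1] -0.3
[-4.9, -0.8, 0.1] -0.0
[-3.9, -0.6, 0.1] -0.0
[-2.0, -0.3, 0.0] -0.0
[-1.0, -0.2, 0.0] -0.0
```

Emit:
move_arm --plan '[[[-5.5,-0.9,0],0,1],[[-4.5,-0.8,0],0,1],[[-3.5,-0.6,0],0,1],[[-2,-0.3,0],0,1],[[-1,-0.2,0],0,1]]'

```text
time_s: 18.75
eef_pos: [510.0, 94.1, 144.4]
tool_rot: [-2.169, 2.246, -0.033]
ft_force: [-0.1, -0.2, -2.3]
opening: 10.6
```

```bash
python3 -c "
from h import *
ramp((510,95,144),0.3,[1],5,0.3)
s=cam('side');crop(s,170,100,120,110,6,'pics/x.png')
t=cam('top');crop(t,105,110,110,120,5,'pics/y.png')"
```

```text
tilt [ 0.028 -0.002] left [-0.   0.9 -0.4] yaw 178.0 t 18.75 F [-0.1 -0.2 -2.3]
[-0.9, 0.1, 0.4] -0.3
```

View pics/x.png

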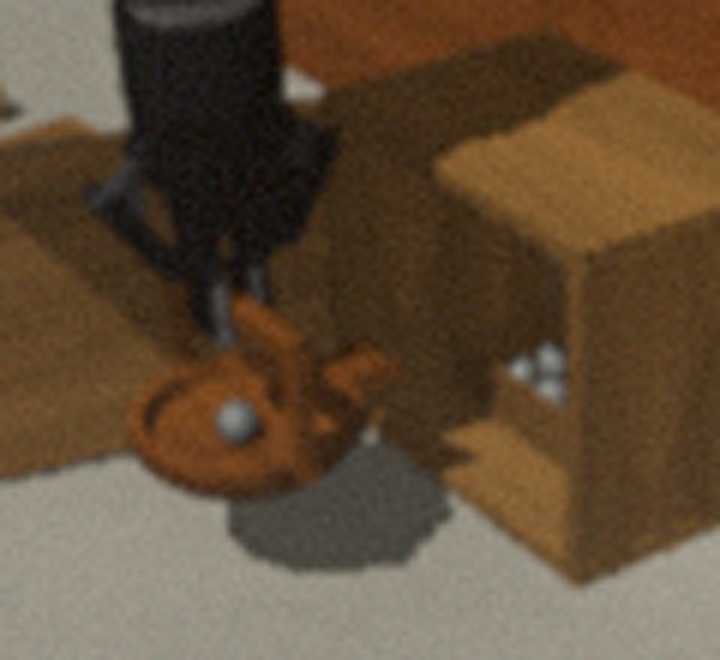

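View pics/y.png

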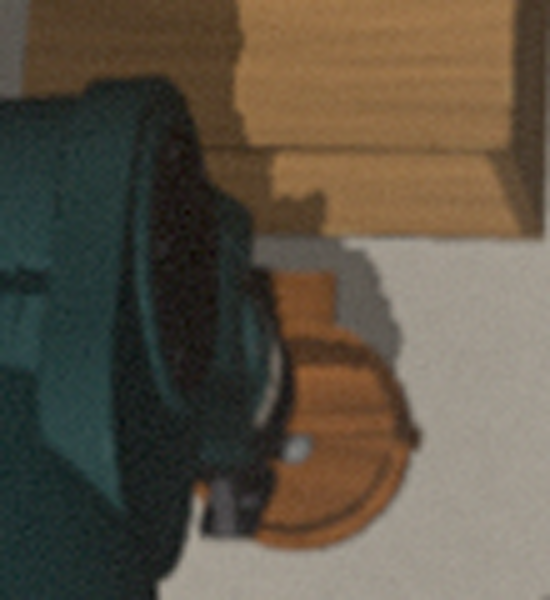

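Run:
```python
from h import *
np.set_printoptions(precision=1,suppress=True)
t=cam('top');s=cam('side')
T=lambda x,y:(105+x/5,110+y/5); S=lambda x,y:(170+x/6,100+y/6)
print("ball",tri(t,T(298,448),s,S(236,420)))
print("lip right corner",tri(t,T(338,275),s,S(397,368)))
print("bar -y end T z169",onz(t,[T(418,437)],165))
# rim in top: right extreme & bottom extreme at z 102
print("rim right",onz(t,[T(412,450)],102),"rim bottom",onz(t,[T(300,550)],102))
print("rim side: left, bottom",onz(s,[S(128,420)],102),onz(s,[S(225,498)],102))
# predicted pose: centre c, lip dir
c=np.array([510,94,78.]);a=np.radians(-1.7);Rz=R.from_euler('z',a).as_matrix()
def pr(p): 
    P=c+Rz@np.array(p,float); u=proj(t,P)[0];v=proj(s,P)[0]
    return np.round([(u[0]-105)*5,(u[1]-110)*5,(v[0]-170)*6,(v[1]-100)*6])
for n,p in dict(lipR=(85,-17,24),lipL=(85,17,24),ball=(0,0,16),barR=(0,-64,91),barRbot=(0,-61,20),rimR=(0,-60,24),rimB=(-60,0,24),lipRroot=(58,-17,24)).items(): print(n,pr(p))
```

```text
ball (array([501.7,  90.3,  99.6]), np.float64(4.5245260628293975))
lip right corner (array([589.4,  70.2, 108. ]), np.float64(2.2342297068952366))
bar -y end T z169 [[495.7  19.9 165. ]]
rim right [[497.9  32.  102. ]] rim bottom [[446.9  89.  102. ]]
rim side: left, bottom [[458.9 119.7 102. ]] [[459.7  27.8 102. ]]
lipR [333. 266. 398. 372.]
lipL [268. 265. 363. 346.]
ball [295. 430. 242. 422.]
barR [396. 411. 299. 343.]
barRbot [411. 431. 305. 467.]
rimR [408. 430. 303. 459.]
rimB [287. 544. 136. 445.]
lipRroot [331. 317. 355. 388.]
```

Camera and kinematics put the lip near (592,88.5,104), about 40 mm short of the doorway. The dish sits a few mm right and back of the aim, and the ball is central within about 3 mm. One small trim.

Emit:
move_arm --plan '[[[-0.5,-1.3,0.5],0,1],[[-1,-2.3,1],0,1],[[-1,-2.3,1],0,1],[[-0.7,-1.5,0.5],0,1],[[-0.3,-0.6,0],0,1]]'

```text
time_s: 19.58
eef_pos: [518.9, 97.2, 141.3]
tool_rot: [-2.168, 2.247, -0.033]
ft_force: [0.8, -0.4, -2.9]
opening: 11.1
```

Emit:
move_arm --plan '[[[0,0,0],0,1],[[0,0,0],0,1],[[0,0,0],0,1],[[0,0,0],0,1],[[0,0,0],0,1]]'

```text
time_s: 20.2
eef_pos: [518.7, 97.2, 141.4]
tool_rot: [-2.169, 2.247, -0.033]
ft_force: [0.5, -0.1, -3.1]
opening: 10.3
```

```bash
python3 -c "
from h import *
go(518,98,141,178); s,M,a=yaw(); print(M[:,2], np.round(s['joint_vel'],4))
s=cam('side');cv2.imwrite('pics/z0.png',s['image']);crop(s,170,100,120,110,6,'pics/z1.png')
t=cam('top');crop(t,0,60,340,250,2,'pics/z2.png');crop(t,105,110,110,120,5,'pics/z3.png')"
```

```text
pos [518.7  97.2 141.4] yaw 178.0 tilt 1.60 q [ 0.03  0.29 -0.26  0.99 -0.   -1.5 ] op 10.3 t 20.20
tool shift [-0.8  0.8  0.4] toolturn -0.0 F [ 0.5 -0.1 -3.1]
[ 0.02793341 -0.00202472 -0.99960774] [-0.0004  0.0003 -0.0007 -0.0004 -0.0006 -0.0002]
```

View pics/z1.png

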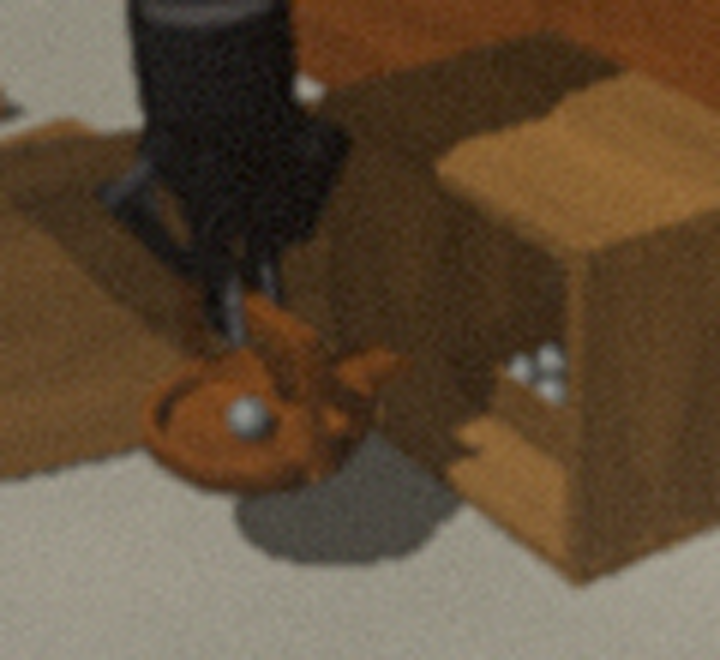

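View pics/z2.png

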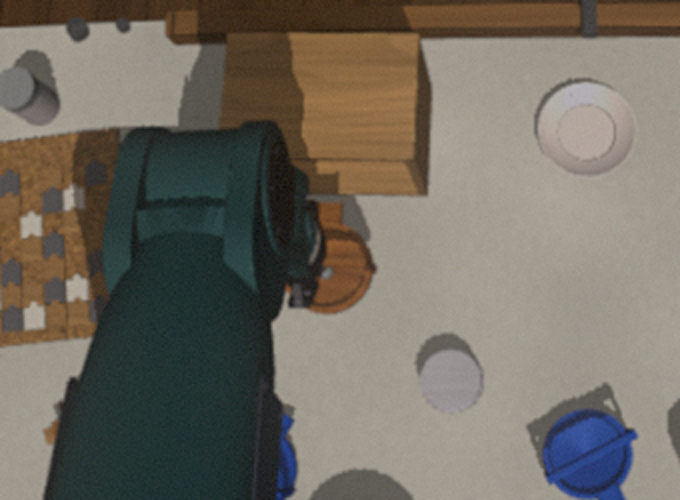

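View pics/z3.png

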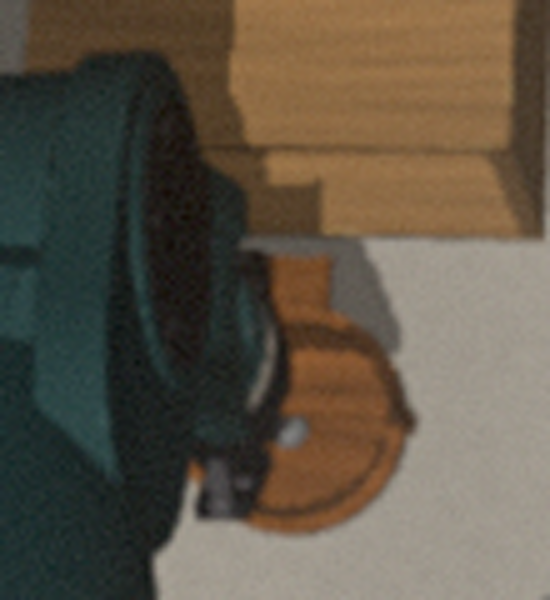

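Run:
```python
from h import *
np.set_printoptions(precision=1,suppress=True)
t=cam('top');s=cam('side')
crop(s,185,145,60,45,12,'pics/z4.png')
T=lambda x,y:(105+x/5,110+y/5); S=lambda x,y:(170+x/6,100+y/6)
print("ball",tri(t,T(292,432),s,S(248,417)))
print("lip right corner",tri(t,T(332,258),s,S(408,358)))
for pitch in (0,-2.5,-5,-8):
  c=np.array([516,94.5,0]);Rz=R.from_euler('zyx',[-1.7,pitch,0],degrees=True).as_matrix(); bar=np.array([0,0,83.]); C0=np.array([516,94.5,158.5])
  print(pitch)
  for n,p in dict(lipR=(85,-17,24),lipRbot=(85,-17,14),lipL=(85,17,24),ball=(0,0,16),rimB=(-60,0,24),rimL=(-42,42,24),rimR=(0,-60,24),barR=(6,-64,91)).items():
    P=C0+Rz@(np.array(p,float)-bar); u=proj(t,P)[0];v=proj(s,P)[0]
    print("  ",n,np.round([(u[0]-105)*5,(u[1]-110)*5,(v[0]-170)*6,(v[1]-100)*6]),np.round(P,1))
```

```text
ball (array([510.7,  94.2,  96.1]), np.float64(4.955246166677179))
lip right corner (array([598.3,  73.1, 109.5]), np.float64(2.7141394664053107))
0
   lipR [333. 256. 407. 372.] [600.5  75.   99.5]
   lipRbot [337. 260. 408. 389.] [600.5  75.   89.5]
   lipL [269. 255. 372. 347.] [601.5 109.   99.5]
   ball [296. 419. 252. 422.] [516.   94.5  91.5]
   rimB [287. 533. 147. 445.] [456.   96.3  99.5]
   rimL [208. 496. 139. 400.] [475.3 137.7  99.5]
   rimR [408. 419. 313. 459.] [514.2  34.5  99.5]
   barR [397. 387. 320. 339.] [520.1  30.4 166.5]
-2.5
   lipR [332. 250. 411. 365.] [603.   75.  103.2]
   lipRbot [335. 253. 412. 381.] [603.4  75.   93.2]
   lipL [267. 249. 376. 339.] [604.  109.  103.3]
   ball [296. 413. 257. 420.] [518.9  94.5  91.6]
   rimB [288. 528. 152. 448.] [458.7  96.3  96.9]
   rimL [209. 491. 144. 401.] [477.9 137.7  97.8]
   rimR [408. 414. 317. 457.] [516.8  34.5  99.5]
   barR [397. 388. 319. 339.] [519.7  30.4 166.7]
-5
   lipR [331. 244. 414. 357.] [605.3  75.  107.1]
   lipRbot [334. 246. 416. 373.] [606.2  75.   97.1]
   lipL [266. 242. 379. 331.] [606.3 109.  107.2]
   ball [296. 408. 262. 418.] [521.8  94.5  91.8]
   rimB [289. 523. 157. 450.] [461.4  96.3  94.5]
   rimL [210. 486. 149. 402.] [480.6 137.7  96.2]
   rimR [408. 409. 322. 455.] [519.4  34.5  99.6]
   barR [397. 388. 319. 339.] [519.4  30.4 166.8]
-8
   lipR [329. 237. 418. 347.] [607.8  75.  111.8]
   lipRbot [333. 238. 421. 363.] [609.2  75.  101.9]
   lipL [264. 236. 382. 322.] [608.8 109.  112. ]
   ball [296. 401. 268. 415.] [525.3  94.5  92.2]
   rimB [290. 517. 164. 453.] [464.8  96.3  91.7]
   rimL [211. 480. 155. 403.] [483.9 137.7  94.4]
   rimR [408. 403. 327. 453.] [522.4  34.5  99.8]
   barR [397. 389. 318. 339.] [518.9  30.4 167. ]
```

View pics/z4.png

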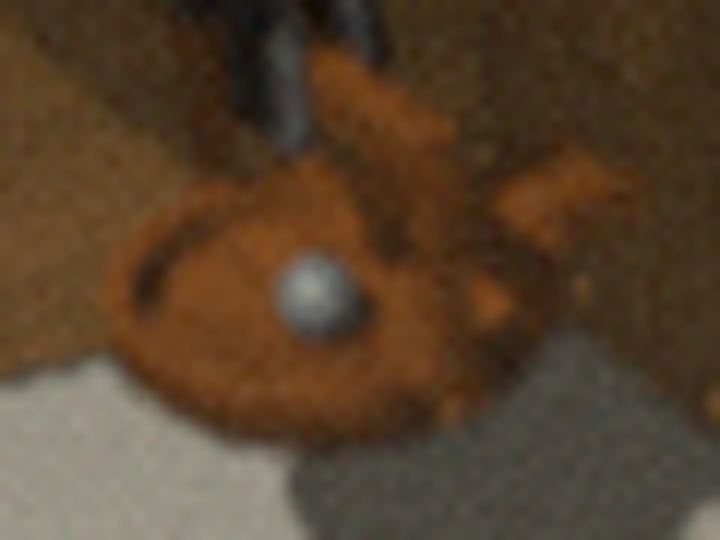

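The lip is about 35 mm short of the doorway, within about 3 mm of its middle and at about 104 mm height. The ball is on the flat, the door is wide open, and the joint speeds are about zero. I hand it in.

```bash
python3 -c "
from h import *
go(518,98,141,178); print(manip.close_job())"
```

```text
pos [518.8  97.2 141.4] yaw 178.0 tilt 1.61 q [ 0.03  0.29 -0.26  0.99 -0.   -1.5 ] op 10.8 t 20.40
tool shift [-0.8  0.8  0.4] toolturn -0.0 F [ 1.   0.2 -2.5]
the job is handed in; nothing more can be done
None
```

I opened the cupboard door by its handle, then lifted the wooden dish by its bridge handle and turned it about 97°. I handed the job in at 20.4 s with the dish held still in front of the open doorway.

**Last checks:**
- **Door:** it is open to about 100° and stayed there after I let go of the handle.
- **Lip:** it points straight in, about 35 mm short of the doorway, within about 3 mm of its middle. It is roughly 104 mm above the table, where halfway is 100 mm.
- **Ball:** it is still on the central flat, but sits about 3–6 mm toward the low side.
- **Other things:** the lids, saucer and blue dishes looked undisturbed in the last pictures, and nothing was touched on the way. I did not look at the magnifier again at the end.

**Not perfect:**
- **Level:** the dish is not quite level. The tool picked up a tilt of about 1.6° during the moves, and the plan rows have no way to correct it. I estimate the dish is tipped 2.5–3° with the lip up.
- **Position:** the cameras and the arm's own readings disagreed by about 3–8 mm on where the dish was. I trimmed to a compromise between the two.

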